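Lock the stabiliser link with a linchpin

ROBOT

A 6-joint arm with a two-finger parallel gripper is mounted at the origin on a cart in front of the work surface, level with it; the furniture and walls round the work are solid. World frame = base frame: x ahead of the robot, y to its left, z up, the work surface at z = 0. Lengths are in m, angles in rad, forces in N, time in s.
With the tool pointing down it reaches from about 0.35 to 0.975 m from the base axis. Payload 4.9 kg.
Tool frame: the origin (TCP) lies midway between the tips of the shut fingers; the grasp point (between the pads) lies 19 mm behind it; z points along the fingers, y is the line along which they close (so a half turn about z gives the same grasp; the last joint's range is limited). The gripper opens to 85 mm and grips with 20 to 120 N. Pads are 22 mm wide; open, the fingers measure 114 mm over their backs; the gripper's body (76 mm by 85 mm) begins 54 mm behind the grasp point. The pads swing forward as they close: fully open they stand 13 mm farther back than shut.
Start: joints at [1.183, 0.053, 1.613, -0, 1.476, -0.119], TCP at [0.166, 0.603, 0.231] pointing down, gripper open.
Joint ranges: [-3.01, 3.01], [-1.01, 2.22], [0.06, 2.58], [-1.02, 4.17], [0.09, 2.62], [-3.14, 3.14]. Speed limits (rad/s): [2.57, 2.57, 3.14, 3.14, 3.14, 3.14].

INTERFACE

Orientations are given as a rotation vector (axis times angle).
In Python, from station import ctrl gives the robot as it stands.
- The arm moves only by the shell command python3 -m handwheel 'ROWS' [FORCE]. ROWS is JSON, a list of rows, each an object with "gripper": the gripper command: -1 is fully open, 1 is shut, values between are in proportion; "offset": the shift along the tool's x, y, z in mm, a list of three; "rotation": the turn, a rotation vector about the tool's x, y, z in rad, a list of three. A call has exactly 8 rows; each row is the pose to reach, as a shift and turn from the pose commanded when the call began, along the tool's axes at that moment; what a row does not reach only later rows make up. A row lasts 1/8 s, in which the tool goes at most 62.5 mm and 10.7 degrees, less where a joint would pass 70% of its speed; a pose out of reach is approached as far as the arm can. A call with a gripper value outside its range is refused whole. The fingers move at their own pace and stop on an object; FORCE is the grip in N (left out, the last holds). Time passes only in rows, so rows that repeat a pose let the fingers close, or fill a call up. It gives the time, the measured TCP pose, the force, the opening and the grip force at its end, in the units of the state.
- ctrl.get_obs(): the state, without advancing time (a new reading comes with each control period).
- ctrl.get_image(name): name is "scene" or "side" or "wrist"; returns a dict with "image" (480x640x3 uint8, red, green, blue), "fovy" (degrees; the focal length in pixels is half the picture's height over the tangent of half this angle, whatever the lens; pixels are square), "cx", "cy" (the principal point, pixels), "k1" (the pictures are not rectified: a ray, as slopes to the right and down, at radius r is drawn at 1 + k1 r^2 times it, then the intrinsics apply), "xyz" and "attitude" of the camera in the world. Camera axes: x right, y up, looking along -z (the intrinsics and any distortion apply to the point x, -y, -z); pixel columns grow to the right and rows downward; lengths in m; the calibration is good to about 2 mm. A picture is of the moment at which its call begins. There is no depth.
- ctrl.finish_job(): hands the job in; it is judged then, once.
The state is a dict: "t": time; "q": joint angles; "dq": joint speeds; "effort": joint torques, N m; "tool_pos": TCP position; "tool_rot": TCP orientation; "contact_force": force on the tool from outside, world axes, zero at the start; "wrist_torque": the same for the moment, N m; "opening": finger opening in m; "grip_force": force on a finger pad.
Only numpy, scipy, OpenCV 4.12 (cv2) and the standard library are available. Lean on these libraries where they do the work, as an engineer would, in place of code of your own. Each camera call takes 0.05 s, during which the arm holds its last target. There are 200 camera calls.

TASK

The link hangs on the bracket's stub; secure it. Take the linchpin from the wooden block and push it down through the stub's cross-hole until its collar sits on the stub; the stub is loose and may have turned either way or crept in or out, so find the hole's mouth by feel, bring it upright with the pin and never force it. Then swing the sprung ring down over the stub's end until it snaps shut against the pin's tip, let go, and leave the other parts where they are.

Things in the scene. Friction and masses are not known exactly. Their poses are not given: they have to be found in the camera images.
- bracket: Fixed dark steel bracket, 180 x 250 x 118 mm. Origin on the surface under the cross-hole; x runs along the stub to the upright plate (64 mm behind the hole), z up. The round stub, 28 mm dia., axis 85 mm up, points to -x and ends 17 mm before the hole. The link's eye (48 mm dia.) begins 20 mm behind the hole; its bar slopes down to -y.
- cross_hole (a point): Fixed point on the stub's axis, 85 mm up, at the mean place of the 13 mm cross-hole. Unmeasured: the stub is rolled up to 0.62 rad (36 deg) either way, which puts the hole's mouth up to 8 mm to either side (bracket y), and stands up to 5 mm in or out (bracket x). Some 10 N sideways at its skin turn it, 6 N along shift it; it stays where left. Upright means bore vertical.
- pin_block: Fixed wooden block, 58 x 150 x 54 mm high, with five drilled holes; origin under its centre. The linchpin stands near the middle of it, two bolts stand in holes 50 to 60 mm to either side, heads at most 30 mm above its top.
- linchpin_head (a point): Zinc-grey steel linchpin, about 0.11 kg, upright in the block, 80 mm in all. This point is in its flat head, 24 mm above the collar's underside; the head's top is 12 mm above it. Grip the two flats, 14 mm apart along y and 20 mm wide along x, from 11 mm below this point upward; the ring lies lower. The open ring points to -x.
- linchpin_tip (a point): Centre of the pin's lower end, 68 mm below point linchpin_head. The round shank is 11 mm dia. and 44 mm long under the 20 mm dia. collar; its end is flat, 9.4 mm dia., bevelled. Seated, with the collar on the stub, the tip is 30 mm and linchpin_head 38 mm from cross_hole.
- ring (a joint): Swing of the linchpin's ring (wire 4.5 mm thick, 50 mm across) about an axle along y through the head, 16 mm below and 2 mm to -x of linchpin_head. 0: open, level, pointing to -x; 1.45 rad: shut, hanging down against the tip. Over-centre spring: it holds open below 0.725, beyond that it snaps shut; about 3 N at the ring's end turns it.
- ring_end (a point): Middle of the ring's wire farthest from its axle, 50 mm from it; at start it is the end pointing away from the head to -x.
- gear: Bystander: dark steel gear lying flat, 60 mm dia., 16 mm high.
- wrist_pin: Bystander: plain steel piston pin, a tube standing on end, 26 mm dia., 60 mm high.
- bolt: Bystander: rusty hexagon bolt standing on its head, 27 mm across, 59 mm high.

How it is judged:
By the outcome, as a careful person would: the job done as asked, in the order asked, and still so for the second after the job is handed in, with the robot touching nothing.
It also fails if it takes over 72 s, if anything falls off the work surface, if the arm or the gripper's body presses on something with over 40 N, if the wrist force passes 120 N, or if a joint passes its speed limit or range.

## Working session

There is one attempt and no reset: what is moved stays moved. The work goes in short steps, Python scripts to look and compute and a shell command to move; the robot and the scene stay as the last step left them, time stands still between calls to the robot, and variables do not carry over. Pictures are saved under pics/ and viewed, at most 10 in all, crops included, and the job is handed in when it is done.

```bash
ls; mkdir -p pics
cat > h.py <<'E'
import numpy as np, cv2
from scipy.spatial.transform import Rotation as R
from station import ctrl
def cam(n,save=None):
    d=ctrl.get_image(n)
    if save: cv2.imwrite('pics/'+save,d['image'][:,:,::-1])
    return d
def rot(d):
    a=np.array(d['attitude'],float)
    return R.from_rotvec(a).as_matrix() if a.size==3 else a.reshape(3,3)
def f(d): return 240/np.tan(np.radians(d['fovy'])/2)
def proj(d,p):
    c=rot(d).T@(np.array(p)-np.array(d['xyz'])); s=np.array([c[0],-c[1]])/-c[2]
    s=s*(1+d['k1']*(s@s)); return s*f(d)+[d['cx'],d['cy']]
def ray(d,uv):
    s0=(np.array(uv,float)-[d['cx'],d['cy']])/f(d); s=s0.copy()
    for _ in range(30): s=s0/(1+d['k1']*(s@s))
    v=rot(d)@[s[0],-s[1],-1]; return np.array(d['xyz']),v/np.linalg.norm(v)
def onz(d,uv,z):
    o,v=ray(d,uv); return o+v*(z-o[2])/v[2]
def tri(prs):
    A=0;b=0
    for d,uv in prs:
        o,v=ray(d,uv);P=np.eye(3)-np.outer(v,v);A=A+P;b=b+P@o
    p=np.linalg.solve(A,b); return p,[proj(d,p)-uv for d,uv in prs]
def tool(v):
    o=ctrl.get_obs(); return R.from_rotvec(o['tool_rot']).as_matrix().T@np.array(v)*1000
E
python3 - <<'E'
from h import *
for n in('scene','side','wrist'):
    d=cam(n,n+'0.png'); print(n,{k:v for k,v in d.items() if k!='image'})
print(ctrl.get_obs())
E
```

```text
pics
scene {'fovy': 49.73567935259901, 'cx': 324.00867774091085, 'cy': 239.80876344831537, 'k1': -0.0004009802997465151, 'xyz': array([-0.15929758,  0.43117019,  0.50850039]), 'attitude': array([ 0.60724662, -1.09236019, -1.87730159])}
side {'fovy': 44.356499343719584, 'cx': 314.95911928965245, 'cy': 241.20894242465818, 'k1': 0.061919093383623634, 'xyz': array([ 0.09270251, -0.69080891,  0.67573153]), 'attitude': array([ 0.96030712, -0.22581755, -0.43961895])}
wrist {'fovy': 60.16836274395532, 'cx': 313.90961915678537, 'cy': 244.44639124632047, 'k1': 0.023017323963369928, 'xyz': array([0.08920173, 0.62303054, 0.37375527]), 'attitude': array([-0.26892758, -0.20181787,  1.29128068])}
{'t': 0.15, 'q': array([ 1.18300135e+00,  5.31970215e-02,  1.61400302e+00,  7.18343497e-06,
        1.47600629e+00, -1.19014392e-01]), 'dq': array([-0.00038073, -0.00019046, -0.00474557, -0.00164576,  0.00380948,
       -0.00102773]), 'effort': array([ 2.75632365e-04, -3.94240773e+01, -3.70723343e+01, -1.87414689e-04,
        4.64746059e-03,  3.58179960e-06]), 'tool_pos': array([0.16578915, 0.60209356, 0.23033593]), 'tool_rot': array([-4.20875633e-01, -3.11285671e+00,  2.45067015e-03]), 'contact_force': array([-0.2396147 , -0.47922759,  0.38392849]), 'wrist_torque': array([ 0.02712215,  0.03947482, -0.0041909 ]), 'grip_force': 0.0, 'opening': 0.08524571453542852}
```

View pics/scene0.png

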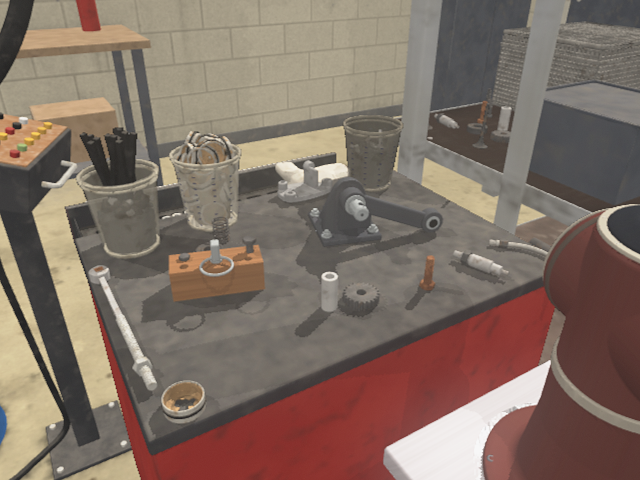

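View pics/side0.png

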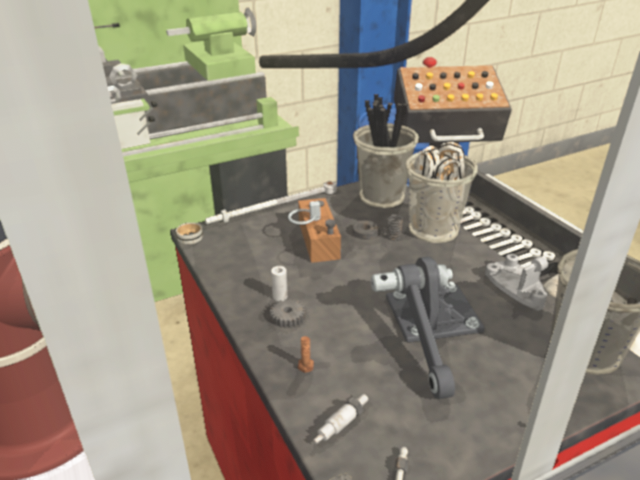

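The scene picture shows the block with the pin near (214,248) and its ring at (217,267), and the stub end near (358,209). In the side picture the pin is near (316,208) and the stub end near (379,281). I'll enlarge these for accurate pixels.

Run:
```python
from h import *
s=cv2.imread('pics/scene0.png'); d=cv2.imread('pics/side0.png')
def c(i,u,v,w,h,k): return cv2.resize(i[v:v+h,u:u+w],None,fx=k,fy=k,interpolation=cv2.INTER_CUBIC)
a=np.hstack([c(s,165,230,100,75,4),c(s,315,175,100,75,4)])
b=np.hstack([c(d,280,185,100,75,4),c(d,365,250,100,75,4)])
cv2.imwrite('pics/crop1.png',np.vstack([a,b]))
```

```text
(no output)
```

View pics/crop1.png

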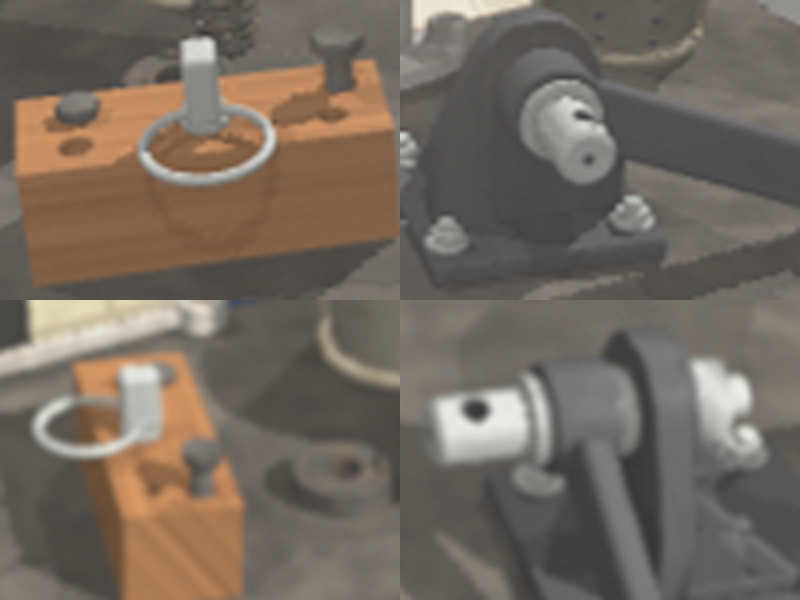

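Run:
```python
from h import *
s=cam('scene');d=cam('side')
def S(u,v): return (165+u/4,230+v/4)
def S2(u,v): return (315+(u-400)/4,175+v/4)
def D(u,v): return (280+u/4,185+(v-300)/4)
def D2(u,v): return (365+(u-400)/4,250+(v-300)/4)
np.set_printoptions(precision=4,suppress=True)
for n,a,b in [('headtop',S(199,47),D(141,373)),('ringend',S(207,178),D(38,430)),('collar',S(204,128),D(140,436)),
 ('mouth',S2(583,117),D2(476,410)),('stubend',S2(587,160),D2(434,430)),('blkL',S(18,178),D(75,365)),('blkR',S(398,160),D(125,515))]:
    p,e=tri([(s,a),(d,b)]); print(n,p,np.round(np.r_[e[0],e[1]],1))
# block top corners at z=.054
for n,c,uv in [('s frontL',s,S(18,178)),('s frontR',s,S(398,160)),('s backR',s,S(375,62)),('s backL',s,S(20,103)),
 ('d',d,D(75,365)),('d',d,D(125,515)),('d',d,D(242,505)),('d',d,D(182,352))]: print(n,onz(c,uv,.054))
# plate base corners s: 
for n,c,uv in [('s plate FL',s,S2(435,285)),('s plate FR',s,S2(665,262))]: print(n,onz(c,uv,.0))
```

```text
headtop [0.5505 0.2072 0.0868] [-0.  -0.1 -0.   0.1]
ringend [0.5017 0.2253 0.0577] [-0.1 -0.2 -0.1  0.1]
collar [0.5505 0.209  0.0489] [-0.1 -0.2 -0.1  0.2]
mouth [ 0.5343 -0.0671  0.0943] [-0. -0. -0.  0.]
stubend [ 0.5195 -0.0589  0.0822] [-0.4 -0.6 -0.4  0.7]
blkL [0.5514 0.2863 0.0499] [-0.3 -0.4 -0.1  0.3]
blkR [0.5064 0.146  0.0445] [-2.3 -3.8 -1.7  3.4]
s frontL [0.5437 0.2876 0.054 ]
s frontR [0.4807 0.1534 0.054 ]
s backR [0.5554 0.129  0.054 ]
s backL [0.5985 0.2705 0.054 ]
d [0.5493 0.281  0.054 ]
d [0.5083 0.1422 0.054 ]
d [0.5617 0.1238 0.054 ]
d [0.6054 0.2668 0.054 ]
s plate FL [ 0.5752 -0.0139  0.    ]
s plate FR [ 0.5376 -0.1233  0.    ]
```

The crop shows, in full-image pixels, the pin head top at scene (214.8,241.8) / side (315.3,203.3). The stub hole's mouth is at scene (360.8,204.3) / side (384,277.5). Heights read about 3 mm low, and both the block and the bracket are yawed about -0.3 rad. The tool's y is already close to the flats, so I go above the pin.

```bash
cat >> h.py <<'E'
def to(p,yaw):
    "tool-frame offset (mm) and rotation to reach TCP p, tool down, tool x = -x of a body yawed by yaw"
    o=ctrl.get_obs(); T=R.from_rotvec(o['tool_rot']); c,s=np.cos(yaw),np.sin(yaw)
    G=R.from_matrix(np.array([[-c,-s,0],[-s,c,0],[0,0,-1]]).T@np.eye(3)) if 0 else R.from_matrix(np.array([[-c,-s,0],[-s,c,0],[0,0,-1]]))
    return np.round(T.inv().apply(np.array(p)-o['tool_pos'])*1000,1),np.round((T.inv()*G).as_rotvec(),4)
E
python3 - <<'E'
from h import *
print(to([.551,.208,.17],-.30))
E
```

```text
(array([-476. , -277.8,   60.9]), array([-0.001 , -0.0001,  0.0312]))
```

```bash
python3 -m handwheel '[{"gripper":0,"offset":[-60,-35,4],"rotation":[0,0,0.03]},{"gripper":0,"offset":[-112,-65,8],"rotation":[0,0,0.03]},{"gripper":0,"offset":[-164,-95,12],"rotation":[0,0,0.03]},{"gripper":0,"offset":[-216,-125,16],"rotation":[0,0,0.03]},{"gripper":0,"offset":[-268,-155,20],"rotation":[0,0,0.03]},{"gripper":0,"offset":[-320,-185,24],"rotation":[0,0,0.03]},{"gripper":0,"offset":[-372,-215,28],"rotation":[0,0,0.03]},{"gripper":0,"offset":[-424,-246,32],"rotation":[0,0,0.03]}]' 40
python3 - <<'E'
from h import *
print(to([.551,.208,.16],-.30))
E
```

```text
t: 1.25
tool_pos: [0.5106, 0.2512, 0.1993]
tool_rot: [0.468, 3.106, 0.001]
contact_force: [0.7, 0.4, -1.0]
opening: 0.0428
grip_force: 0.0
(array([-51.4, -29.4,  39.3]), array([0.0005, 0.0003, 0.0011]))
```

```bash
python3 -m handwheel '[{"gripper":0,"offset":[-40,-20,20],"rotation":[0,0,0]},{"gripper":0,"offset":[-51,-29,39],"rotation":[0,0,0]},{"gripper":0,"offset":[-51,-29,39],"rotation":[0,0,0]},{"gripper":0,"offset":[-51,-29,39],"rotation":[0,0,0]},{"gripper":0,"offset":[-51,-29,39],"rotation":[0,0,0]},{"gripper":0,"offset":[-51,-29,39],"rotation":[0,0,0]},{"gripper":0,"offset":[-51,-29,39],"rotation":[0,0,0]},{"gripper":0,"offset":[-51,-29,39],"rotation":[0,0,0]}]' 40
python3 - <<'E'
from h import *
d=cam('wrist','w1.png')
o=ctrl.get_obs();T=R.from_rotvec(o['tool_rot'])
print(o['tool_pos'],o['tool_rot'],T.inv().apply(d['xyz']-o['tool_pos']),proj(d,[.551,.208,.09]),proj(d,[.55,.207,.078]))
E
```

```text
t: 2.25
tool_pos: [0.5496, 0.2102, 0.1605]
tool_rot: [0.467, 3.106, 0.0]
contact_force: [-0.1, 0.2, 0.7]
opening: 0.0424
grip_force: 0.0
[0.54959605 0.21013941 0.16039756] [4.67371699e-01 3.10651362e+00 7.13208878e-05] [ 0.07945999 -0.00031647 -0.1436432 ] [311.60438768 265.19612627] [309.56014941 256.74691955]
```

View pics/w1.png

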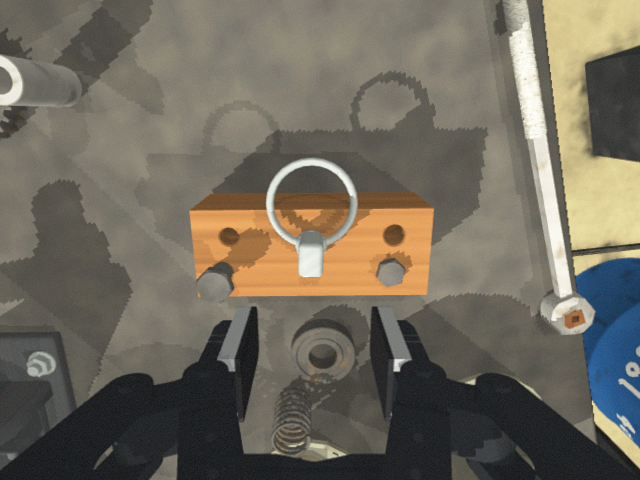

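The wrist view shows the head's top centred near (311.5,265), just as predicted. The block edges lie level, so the yaw is right. Next I compute the descent.

Run:
```python
from h import *
d=cam('wrist')
p=onz(d,(311.5,265),.09);print(p,onz(d,(190,210),.054),onz(d,(434,209),.054),onz(d,(196,297),.054),onz(d,(432,295),.054))
print(to([p[0],p[1],.070],-.30))
```

```text
[0.55083878 0.20790309 0.09      ] [0.50720601 0.14280097 0.054     ] [0.55078967 0.28666839 0.054     ] [0.56296119 0.12413376 0.054     ] [0.60731268 0.27330019 0.054     ]
(array([-1.8, -1.7, 90.3]), array([0.    , 0.    , 0.0012]))
```

```bash
python3 -m handwheel '[{"gripper":0,"offset":[-2,-2,30],"rotation":[0,0,0]},{"gripper":0,"offset":[-2,-2,60],"rotation":[0,0,0]},{"gripper":0,"offset":[-2,-2,80],"rotation":[0,0,0]},{"gripper":0,"offset":[-2,-2,90],"rotation":[0,0,0]},{"gripper":0,"offset":[-2,-2,90],"rotation":[0,0,0]},{"gripper":1,"offset":[-2,-2,90],"rotation":[0,0,0]},{"gripper":1,"offset":[-2,-2,90],"rotation":[0,0,0]},{"gripper":1,"offset":[-2,-2,90],"rotation":[0,0,0]}]' 80; python3 -m handwheel '[{"gripper":1,"offset":[0,0,0],"rotation":[0,0,0]},{"gripper":1,"offset":[0,0,0],"rotation":[0,0,0]},{"gripper":1,"offset":[0,0,-3],"rotation":[0,0,0]},{"gripper":1,"offset":[0,0,-10],"rotation":[0,0,0]},{"gripper":1,"offset":[0,0,-25],"rotation":[0,0,0]},{"gripper":1,"offset":[0,0,-50],"rotation":[0,0,0]},{"gripper":1,"offset":[0,0,-80],"rotation":[0,0,0]},{"gripper":1,"offset":[0,0,-110],"rotation":[0,0,0]}]' 80
python3 - <<'E'
from h import *
print(ctrl.get_obs()['tool_pos'])
E
```

```text
t: 3.35
tool_pos: [0.5521, 0.2078, 0.0719]
tool_rot: [0.467, 3.104, 0.002]
contact_force: [-0.6, -0.7, 3.4]
opening: 0.0122
grip_force: 79.9
t: 4.35
tool_pos: [0.5507, 0.2075, 0.182]
tool_rot: [-0.467, -3.106, -0.0]
contact_force: [-0.3, -0.2, -0.2]
opening: 0.0119
grip_force: 79.4
[0.55065345 0.20753798 0.18200172]
```

Run:
```python
from h import *
print(to([.532,-.066,.215],-.33))
```

```text
(array([ -62.7, -266.9,  -33. ]), array([-0.    , -0.0002,  0.0313]))
```

```bash
python3 -m handwheel '[{"gripper":1,"offset":[-10,-35,-20],"rotation":[0,0,0.01]},{"gripper":1,"offset":[-20,-80,-33],"rotation":[0,0,0.02]},{"gripper":1,"offset":[-31,-125,-33],"rotation":[0,0,0.03]},{"gripper":1,"offset":[-42,-175,-33],"rotation":[0,0,0.03]},{"gripper":1,"offset":[-53,-225,-33],"rotation":[0,0,0.03]},{"gripper":1,"offset":[-63,-267,-33],"rotation":[0,0,0.03]},{"gripper":1,"offset":[-63,-267,-33],"rotation":[0,0,0.03]},{"gripper":1,"offset":[-63,-267,-33],"rotation":[0,0,0.03]}]' 80
python3 - <<'E'
from h import *
d=cam('wrist','w2.png')
print(ctrl.get_obs()['tool_pos'],ctrl.get_obs()['contact_force'],d['xyz'],d['attitude'])
i=cv2.imread('pics/w2.png'); cv2.imwrite('pics/w2c.png',cv2.resize(i[150:450,120:520],None,fx=2,fy=2,interpolation=cv2.INTER_CUBIC))
E
```

```text
t: 5.35
tool_pos: [0.5325, -0.0658, 0.2138]
tool_rot: [0.514, 3.099, 0.001]
contact_force: [-0.5, -0.6, -0.7]
opening: 0.0119
grip_force: 79.4
[ 0.53253355 -0.06539619  0.21367775] [ 0.08583656  0.67838739 -1.50867908] [ 0.45717785 -0.04061468  0.35737889] [-0.27185331 -0.19467934  1.23120619]
```

View pics/w2c.png

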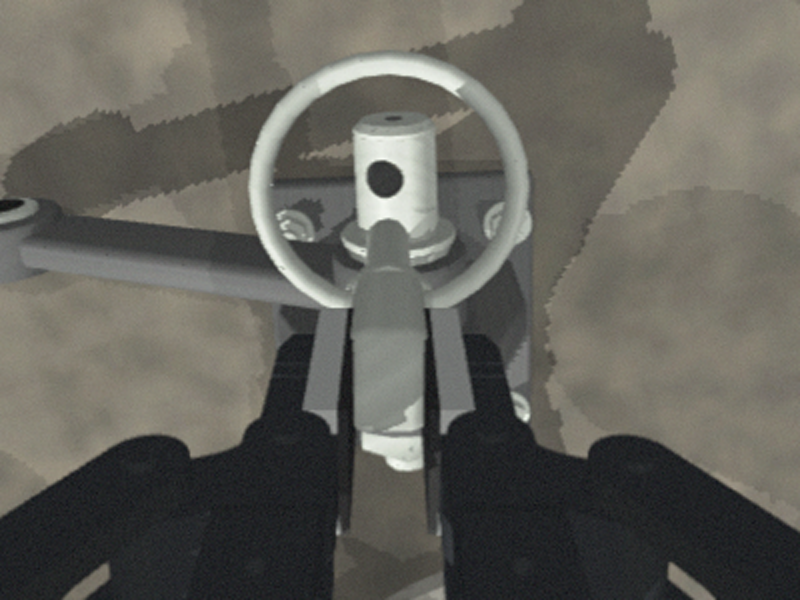

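The crop shows the hole at crop (386,179), full (313,239.5). The stub spans crop 354–437 there, so the mouth is about 3 mm to bracket -y, a roll of about 0.23 rad. The pin's shank end shows near crop (388,220), full (314,260), and the ring is open.

Run:
```python
from h import *
np.set_printoptions(precision=4,suppress=True)
d=cam('wrist');o=ctrl.get_obs();T=R.from_rotvec(o['tool_rot']);P=o['tool_pos']
F=lambda u,v:(120+u/2,150+v/2)
m=onz(d,F(386,179),.0986);print('mouth',m)
# stub silhouette midline at z~.088 : points on axis plane
for a,b,r in[(354,435,140),(354.5,437,180),(356,438.5,220)]:
    print('axis',onz(d,F((a+b)/2,r),.095))
print('endtop',onz(d,F(394,122),.097),'endface',onz(d,F(394,119),.085))
for k in(59.5,61.5,63.5):
    c=P+T.apply([0,0,k/1000]); print(k,[(2*(proj(d,c+T.apply(np.array(q)/1000))-[120,150])).round(1) for q in([0,0,0],[4.7,0,0],[5.5,0,-1],[5.5,5.5,-10],[5.5,-5.5,-10])])
# ring predicted far end: 9.5 mm above TCP-... axle z
c=P+T.apply([.052,0,.0095]); print('ringend',2*(proj(d,c)-[120,150]))
print('headtop',2*(proj(d,P+T.apply([0,0,-.0185]))-[120,150]))
```

```text
mouth [ 0.5332 -0.0667  0.0986]
axis [ 0.5225 -0.0601  0.095 ]
axis [ 0.5356 -0.0641  0.095 ]
axis [ 0.5491 -0.0681  0.095 ]
endtop [ 0.5163 -0.0582  0.097 ] endface [ 0.518  -0.0587  0.085 ]
59.5 [array([390.4, 237.8]), array([390.4, 221. ]), array([390.4, 219.4]), array([412.6, 231.8]), array([368.4, 231.9])]
61.5 [array([390.4, 235.1]), array([390.4, 218.4]), array([390.4, 216.8]), array([412.3, 229. ]), array([368.6, 229. ])]
63.5 [array([390.3, 232.4]), array([390.4, 215.8]), array([390.4, 214.2]), array([412.1, 226.2]), array([368.8, 226.2])]
ringend [391.2712  74.9247]
headtop [391.5831 402.2304]
```

The axis runs at yaw ≈ -0.29, and the hole lies 16.8 mm behind the stub end against a nominal 17, which agrees. I'll enter along the tilted bore, then roll it upright.

```bash
cat >> h.py <<'E'
A=np.array([.5341,-.0636,.085]); YAW=-.292
def bore(phi,h,dx=0,dy=0,yaw=YAW):
    "offset/rot to put TCP h mm from the axis along a bore rolled phi (mouth to -y)"
    o=ctrl.get_obs(); T=R.from_rotvec(o['tool_rot']); c,s=np.cos(yaw),np.sin(yaw)
    X=np.array([c,s,0]);Y=np.array([-s,c,0])
    B=R.from_matrix(np.c_[-X,Y,[0,0,-1]]); G=R.from_rotvec(X*phi)*B
    u=-Y*np.sin(phi)+np.array([0,0,1])*np.cos(phi)
    assert np.allclose(G.apply([0,0,-1]),u,atol=1e-6)
    p=A+X*dx/1e3+Y*dy/1e3+u*h/1e3
    return np.round(T.inv().apply(p-o['tool_pos'])*1000,1).tolist(),np.round((T.inv()*G).as_rotvec(),3).tolist()
E
python3 - <<'E'
from h import *
print(bore(.23,81.5))
E
```

```text
([-1.6, -16.6, 49.2], [-0.23, 0.004, -0.035])
```

```bash
python3 -m handwheel '[{"gripper":1,"offset":[0,-4,5],"rotation":[-0.06,0,-0.01]},{"gripper":1,"offset":[-1,-8,12],"rotation":[-0.12,0,-0.02]},{"gripper":1,"offset":[-2,-13,20],"rotation":[-0.18,0,-0.035]},{"gripper":1,"offset":[-2,-17,28],"rotation":[-0.23,0.004,-0.035]},{"gripper":1,"offset":[-2,-17,36],"rotation":[-0.23,0.004,-0.035]},{"gripper":1,"offset":[-2,-17,44],"rotation":[-0.23,0.004,-0.035]},{"gripper":1,"offset":[-2,-17,49],"rotation":[-0.23,0.004,-0.035]},{"gripper":1,"offset":[-2,-17,49],"rotation":[-0.23,0.004,-0.035]}]' 80
python3 - <<'E'
from h import *
d=cam('wrist','w3.png')
print(bore(.23,81.5),ctrl.get_obs()['contact_force'])
P=ctrl.get_obs()['tool_pos'];T=R.from_rotvec(ctrl.get_obs()['tool_rot'])
F=lambda p:(3*(proj(d,p)-[220,170])).round(0)
print('tipc',F(P+T.apply([0,0,.0615])),'mouth',F(A+T.apply([0,0,-.014])))
i=cv2.imread('pics/w3.png'); cv2.imwrite('pics/w3c.png',cv2.resize(i[170:370,220:420],None,fx=3,fy=3,interpolation=cv2.INTER_CUBIC))
E
```

```text
t: 6.45
tool_pos: [0.5288, -0.0823, 0.1639]
tool_rot: [0.451, 3.056, 0.353]
contact_force: [0.1, 0.6, -1.2]
opening: 0.012
grip_force: 79.4
([0.6, 1.0, 0.1], [-0.0, 0.0, -0.001]) [-0.60130461  0.99499956 -0.71161195]
tipc [283. 296.] mouth [288. 280.]
```

View pics/w3c.png

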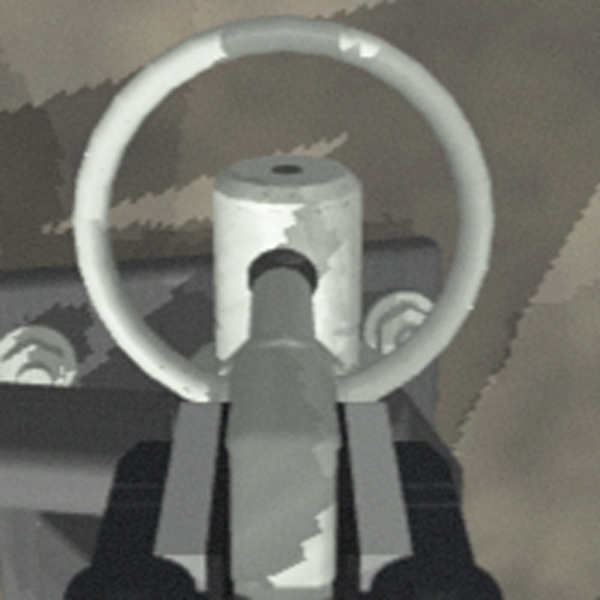

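The pin's tip (crop 283,268) sits centred laterally in the hole (crop 247–318), needing about 0.6 mm toward -x. I push down along the bore.

```bash
python3 -m handwheel '[{"gripper":1,"offset":[0.6,0,1.5],"rotation":[0,0,0]},{"gripper":1,"offset":[0.6,0,3],"rotation":[0,0,0]},{"gripper":1,"offset":[0.6,0,4.5],"rotation":[0,0,0]},{"gripper":1,"offset":[0.6,0,6],"rotation":[0,0,0]},{"gripper":1,"offset":[0.6,0,7.5],"rotation":[0,0,0]},{"gripper":1,"offset":[0.6,0,9],"rotation":[0,0,0]},{"gripper":1,"offset":[0.6,0,10],"rotation":[0,0,0]},{"gripper":1,"offset":[0.6,0,10],"rotation":[0,0,0]}]' 80
python3 - <<'E'
from h import *
print(bore(.23,71.5),tool(ctrl.get_obs()['contact_force'])/1000)
E
```

```text
t: 7.5
tool_pos: [0.529, -0.0805, 0.1544]
tool_rot: [0.452, 3.055, 0.353]
contact_force: [0.5, -0.3, -0.8]
opening: 0.012
grip_force: 79.4
([-0.0, 1.4, 0.1], [0.0, 0.0, -0.002]) [-0.59575672 -0.26411099  0.77147643]
```

```bash
python3 -m handwheel '[{"gripper":1,"offset":[0,0,1],"rotation":[0,0,0]},{"gripper":1,"offset":[0,0,2],"rotation":[0,0,0]},{"gripper":1,"offset":[0,0,3],"rotation":[0,0,0]},{"gripper":1,"offset":[0,0,4],"rotation":[0,0,0]},{"gripper":1,"offset":[0,0,5],"rotation":[0,0,0]},{"gripper":1,"offset":[0,0,6],"rotation":[0,0,0]},{"gripper":1,"offset":[0,0,7],"rotation":[0,0,0]},{"gripper":1,"offset":[0,0,7],"rotation":[0,0,0]}]' 80
python3 - <<'E'
from h import *
print(bore(.23,64.5),tool(ctrl.get_obs()['contact_force'])/1000)
E
```

```text
t: 8.5
tool_pos: [0.5295, -0.079, 0.1476]
tool_rot: [0.452, 3.055, 0.353]
contact_force: [0.0, 0.0, -1.5]
opening: 0.0119
grip_force: 79.4
([-0.0, 1.4, 0.1], [0.0, 0.0, -0.002]) [-0.01124362 -0.31849235  1.42630511]
```

No resistance at 11 mm into the bore, so the pin is in. Now I roll it upright about the stub axis.

Run:
```python
from h import *
for f_ in (.23,.19,.15,.11,.07,.03,0,-.03): print(bore(f_,64,dy=-.2))
```

```text
([-0.0, 1.2, 0.6], [0.0, 0.0, -0.002])
([-0.0, 3.7, 0.6], [0.04, 0.0, -0.002])
([-0.0, 6.3, 0.8], [0.08, 0.0, -0.002])
([-0.0, 8.8, 1.1], [0.12, 0.0, -0.002])
([-0.0, 11.4, 1.4], [0.16, 0.0, -0.002])
([-0.0, 13.9, 1.9], [0.2, 0.0, -0.002])
([0.0, 15.8, 2.3], [0.23, 0.0, -0.002])
([0.0, 17.6, 2.7], [0.26, -0.0, -0.002])
```

```bash
python3 -m handwheel '[{"gripper":1,"offset":[0,1.2,0.5],"rotation":[0,0,0]},{"gripper":1,"offset":[0,3.7,0.6],"rotation":[0.04,0,0]},{"gripper":1,"offset":[0,6.3,0.8],"rotation":[0.08,0,0]},{"gripper":1,"offset":[0,8.8,1.1],"rotation":[0.12,0,0]},{"gripper":1,"offset":[0,11.4,1.4],"rotation":[0.16,0,0]},{"gripper":1,"offset":[0,13.9,1.9],"rotation":[0.2,0,0]},{"gripper":1,"offset":[0,15.8,2.3],"rotation":[0.23,0,0]},{"gripper":1,"offset":[0,15.8,2.3],"rotation":[0.23,0,0]}]' 80
python3 - <<'E'
from h import *
print(bore(0,64,dy=-.2),tool(ctrl.get_obs()['contact_force'])/1000,ctrl.get_obs()['wrist_torque'])
E
```

```text
t: 9.5
tool_pos: [0.534, -0.0648, 0.1496]
tool_rot: [-0.458, -3.108, 0.006]
contact_force: [-2.7, -5.8, 1.9]
opening: 0.0118
grip_force: 79.8
([0.3, 1.0, 0.6], [-0.004, 0.0, -0.001]) [ 0.93344764 -6.33977483 -1.90677042] [-1.25616587  0.53615072  0.00400124]
```

```bash
python3 -m handwheel '[{"gripper":1,"offset":[0,0,1],"rotation":[0,0,0]},{"gripper":1,"offset":[0,0,2],"rotation":[0,0,0]},{"gripper":1,"offset":[0,0,3],"rotation":[0,0,0]},{"gripper":1,"offset":[0,0,4],"rotation":[0,0,0]},{"gripper":1,"offset":[0,0,5],"rotation":[0,0,0]},{"gripper":1,"offset":[0,0,6],"rotation":[0,0,0]},{"gripper":1,"offset":[0,0,7],"rotation":[0,0,0]},{"gripper":1,"offset":[0,0,8],"rotation":[0,0,0]}]' 80
python3 - <<'E'
from h import *
print(bore(0,56,dy=-.2),tool(ctrl.get_obs()['contact_force'])/1000,ctrl.get_obs()['wrist_torque'])
E
```

```text
t: 10.5
tool_pos: [0.5353, -0.0652, 0.1457]
tool_rot: [0.459, 3.105, -0.005]
contact_force: [-7.7, -2.9, 18.1]
opening: 0.0117
grip_force: 82.1
([1.6, 1.0, 4.7], [-0.002, 0.003, -0.002]) [  6.42771733  -5.05430021 -18.14291347] [-0.69058687  1.68145012 -0.01238169]
```

18 N of resistance after 4 mm: the bore isn't yet aligned. I back off those millimetres, ease to an intermediate tilt and look.

```bash
python3 -m handwheel '[{"gripper":1,"offset":[0,0,-3],"rotation":[0,0,0]},{"gripper":1,"offset":[0,0,-6],"rotation":[0,0,0]},{"gripper":1,"offset":[0,0,-8],"rotation":[0,0,0]},{"gripper":1,"offset":[0,-1.5,-8],"rotation":[-0.025,0,0]},{"gripper":1,"offset":[0,-3,-8],"rotation":[-0.05,0,0]},{"gripper":1,"offset":[0,-4.5,-8],"rotation":[-0.075,0,0]},{"gripper":1,"offset":[0,-6,-8],"rotation":[-0.1,0,0]},{"gripper":1,"offset":[0,-6,-8],"rotation":[-0.1,0,0]}]' 80
python3 - <<'E'
from h import *
d=cam('wrist','w4.png')
print(bore(.1,64,dy=-.2),tool(ctrl.get_obs()['contact_force'])/1000,ctrl.get_obs()['wrist_torque'])
P=ctrl.get_obs()['tool_pos'];T=R.from_rotvec(ctrl.get_obs()['tool_rot'])
F=lambda p:(4*(proj(d,p)-[220,200])).round(0)
for k in (20,40,50,61.5): print(k,F(P+T.apply([.0055,.0055,k/1000])),F(P+T.apply([.0055,-.0055,k/1000])))
i=cv2.imread('pics/w4.png'); cv2.imwrite('pics/w4c.png',cv2.resize(i[200:350,220:420],None,fx=4,fy=4,interpolation=cv2.INTER_CUBIC))
s=cam('side','s4.png');print(proj(s,A+[0,0,.03]))
E
```

```text
t: 11.5
tool_pos: [0.5322, -0.0701, 0.149]
tool_rot: [0.458, 3.089, 0.155]
contact_force: [-0.7, -5.1, -3.6]
opening: 0.0122
grip_force: 79.1
([0.1, 0.1, 0.3], [-0.0, 0.0, -0.002]) [-1.40960078 -5.51076427  3.16751481] [-1.34641521  0.12123437 -0.01928062]
20 [430. 363.] [328. 363.]
40 [425. 293.] [333. 293.]
50 [423. 263.] [335. 263.]
61.5 [420. 232.] [337. 232.]
[383.46132538 266.06865422]
```

View pics/w4c.png

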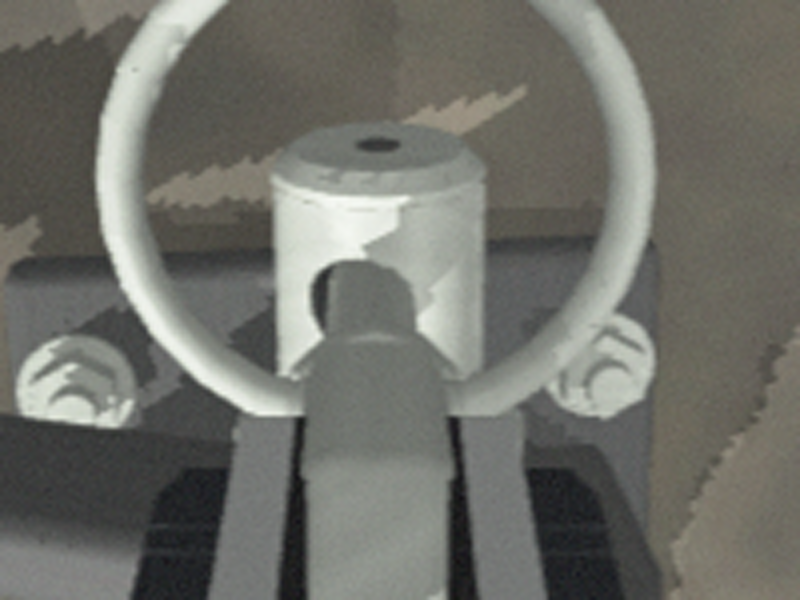

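The picture shows the stub hasn't turned: hole crop 310–415 against stub 273–485, so the bore is still at about 0.26 rad with the pin pressing its +y side. I go back along the bore, insert deep, then roll it with the deeper lever.

Run:
```python
from h import *
for f_,h in ((.15,64),(.20,64),(.26,64),(.26,60),(.26,54),(.26,50)): print(bore(f_,h,dy=.1))
```

```text
([0.0, -2.9, 0.4], [-0.051, 0.0, -0.002])
([0.0, -6.1, 0.7], [-0.101, 0.0, -0.002])
([0.0, -9.9, 1.2], [-0.161, 0.0, -0.002])
([0.0, -9.2, 5.1], [-0.161, 0.0, -0.002])
([0.0, -8.3, 11.0], [-0.161, 0.0, -0.002])
([0.0, -7.6, 15.0], [-0.161, 0.0, -0.002])
```

```bash
python3 -m handwheel '[{"gripper":1,"offset":[0,-3.9,0.4],"rotation":[-0.05,0,0]},{"gripper":1,"offset":[0,-7,0.7],"rotation":[-0.1,0,0]},{"gripper":1,"offset":[0,-10.7,1.2],"rotation":[-0.16,0,0]},{"gripper":1,"offset":[0,-10.5,3],"rotation":[-0.16,0,0]},{"gripper":1,"offset":[0,-10.2,5],"rotation":[-0.16,0,0]},{"gripper":1,"offset":[0,-9.9,7],"rotation":[-0.16,0,0]},{"gripper":1,"offset":[0,-9.6,9],"rotation":[-0.16,0,0]},{"gripper":1,"offset":[0,-9.3,11],"rotation":[-0.16,0,0]}]' 80
python3 - <<'E'
from h import *
print(bore(.26,54,dy=.1),tool(ctrl.get_obs()['contact_force'])/1000,ctrl.get_obs()['wrist_torque'])
E
```

```text
t: 12.6
tool_pos: [0.5301, -0.077, 0.1372]
tool_rot: [0.45, 3.045, 0.398]
contact_force: [0.6, 0.4, -2.4]
opening: 0.0117
grip_force: 79.5
([0.0, 0.2, 0.0], [0.0, 0.0, -0.001]) [-0.49380245 -0.06923288  2.47850681] [-0.18707322  0.06051594 -0.00872592]
```

```bash
python3 -m handwheel '[{"gripper":1,"offset":[0,0,2],"rotation":[0,0,0]},{"gripper":1,"offset":[0,0,4],"rotation":[0,0,0]},{"gripper":1,"offset":[0,0,6],"rotation":[0,0,0]},{"gripper":1,"offset":[0,0,8],"rotation":[0,0,0]},{"gripper":1,"offset":[0,0,10],"rotation":[0,0,0]},{"gripper":1,"offset":[0,0,12],"rotation":[0,0,0]},{"gripper":1,"offset":[0,0,14],"rotation":[0,0,0]},{"gripper":1,"offset":[0,0,14],"rotation":[0,0,0]}]' 80
python3 - <<'E'
from h import *
print(bore(.26,40,dy=.1),tool(ctrl.get_obs()['contact_force'])/1000,ctrl.get_obs()['wrist_torque'])
E
```

```text
t: 13.6
tool_pos: [0.5313, -0.0739, 0.1236]
tool_rot: [0.45, 3.044, 0.398]
contact_force: [1.8, -1.1, -1.6]
opening: 0.0117
grip_force: 79.4
([0.3, 0.5, 0.1], [0.0, 0.001, -0.002]) [-2.08290999 -0.93513014  1.45017986] [-0.28453128 -0.2488512  -0.07875195]
```

Through the bore with almost no force. Now I roll it upright with a slight overshoot.

Run:
```python
from h import *
for f_ in (.22,.18,.13,.08,.03,-.02,-.06): print(bore(f_,40,dy=.1))
```

```text
([0.3, 2.1, 0.2], [0.04, 0.001, -0.002])
([0.3, 3.7, 0.3], [0.08, 0.001, -0.002])
([0.3, 5.7, 0.5], [0.13, 0.001, -0.002])
([0.3, 7.7, 0.8], [0.18, 0.001, -0.002])
([0.3, 9.6, 1.2], [0.23, 0.001, -0.002])
([0.3, 11.6, 1.7], [0.28, 0.001, -0.002])
([0.3, 13.1, 2.2], [0.32, 0.001, -0.002])
```

```bash
python3 -m handwheel '[{"gripper":1,"offset":[0.3,2,0.2],"rotation":[0.04,0,0]},{"gripper":1,"offset":[0.3,3.6,0.3],"rotation":[0.08,0,0]},{"gripper":1,"offset":[0.3,5.6,0.5],"rotation":[0.13,0,0]},{"gripper":1,"offset":[0.3,7.6,0.8],"rotation":[0.18,0,0]},{"gripper":1,"offset":[0.3,9.5,1.2],"rotation":[0.23,0,0]},{"gripper":1,"offset":[0.3,11.5,1.7],"rotation":[0.28,0,0]},{"gripper":1,"offset":[0.3,13,2.2],"rotation":[0.32,0,0]},{"gripper":1,"offset":[0.3,13,2.2],"rotation":[0.32,0,0]}]' 80
python3 - <<'E'
from h import *
print(bore(-.06,40,dy=.1),tool(ctrl.get_obs()['contact_force'])/1000,ctrl.get_obs()['wrist_torque'])
for f_,h in ((-.03,40),(0,40),(0,37),(0,34),(0,32)): print(bore(f_,h,dy=.1))
E
```

```text
t: 14.6
tool_pos: [0.5351, -0.0614, 0.125]
tool_rot: [-0.457, -3.099, 0.095]
contact_force: [3.0, -3.5, -2.8]
opening: 0.0119
grip_force: 79.3
([0.3, 0.1, 0.0], [-0.001, 0.001, -0.001]) [-3.8702355  -2.28847069  2.91822426] [-0.48365996 -0.55185944  0.03963515]
([0.3, -1.1, 0.1], [-0.031, 0.001, -0.001])
([0.3, -2.3, 0.1], [-0.061, 0.001, -0.0])
([0.3, -2.1, 3.1], [-0.061, 0.001, -0.0])
([0.3, -1.9, 6.1], [-0.061, 0.001, -0.0])
([0.3, -1.8, 8.1], [-0.061, 0.001, -0.0])
```

```bash
python3 -m handwheel '[{"gripper":1,"offset":[-0.5,-1.1,0],"rotation":[-0.03,0,0]},{"gripper":1,"offset":[-0.5,-2.2,0.1],"rotation":[-0.06,0,0]},{"gripper":1,"offset":[-0.5,-2.2,1.5],"rotation":[-0.06,0,0]},{"gripper":1,"offset":[-0.5,-2,3],"rotation":[-0.06,0,0]},{"gripper":1,"offset":[-0.5,-2,4.5],"rotation":[-0.06,0,0]},{"gripper":1,"offset":[-0.5,-1.9,6],"rotation":[-0.06,0,0]},{"gripper":1,"offset":[-0.5,-1.9,7],"rotation":[-0.06,0,0]},{"gripper":1,"offset":[-0.5,-1.9,7],"rotation":[-0.06,0,0]}]' 80
python3 - <<'E'
from h import *
print(bore(0,31.5,dy=.1),tool(ctrl.get_obs()['contact_force'])/1000,ctrl.get_obs()['wrist_torque'])
E
```

```text
t: 15.6
tool_pos: [0.5347, -0.0636, 0.1181]
tool_rot: [0.459, 3.107, -0.0]
contact_force: [3.2, -1.8, 0.0]
opening: 0.0117
grip_force: 79.6
([0.6, -0.0, 1.6], [0.0, 0.001, -0.002]) [-3.52768961 -0.77360844 -0.0429587 ] [-3.31872840e-01 -6.06494975e-01  5.51933330e-04]
```

```bash
python3 -m handwheel '[{"gripper":1,"offset":[0,0,0.5],"rotation":[0,0,0]},{"gripper":1,"offset":[0,0,1],"rotation":[0,0,0]},{"gripper":1,"offset":[0,0,1.5],"rotation":[0,0,0]},{"gripper":1,"offset":[0,0,2],"rotation":[0,0,0]},{"gripper":1,"offset":[0,0,2.5],"rotation":[0,0,0]},{"gripper":1,"offset":[0,0,3],"rotation":[0,0,0]},{"gripper":1,"offset":[0,0,3.5],"rotation":[0,0,0]},{"gripper":1,"offset":[0,0,3.5],"rotation":[0,0,0]}]' 80
python3 - <<'E'
from h import *
print(bore(0,31.5,dy=.1),tool(ctrl.get_obs()['contact_force'])/1000,ctrl.get_obs()['wrist_torque'])
E
```

```text
t: 16.6
tool_pos: [0.535, -0.0638, 0.1166]
tool_rot: [0.459, 3.107, -0.0]
contact_force: [-0.7, -1.4, 9.7]
opening: 0.012
grip_force: 81.0
([0.9, 0.0, 0.1], [-0.0, 0.001, -0.002]) [ 0.25201026 -1.50804209 -9.72370575] [-0.23407212  0.21795386 -0.02593315]
```

Contact of 9.7 N came exactly at the predicted seat height (TCP 116.6 mm). I unload, release and lift clear.

```bash
python3 -m handwheel '[{"gripper":1,"offset":[0,0,-1],"rotation":[0,0,0]},{"gripper":0.3,"offset":[0,0,-1.5],"rotation":[0,0,0]},{"gripper":0,"offset":[0,0,-1.5],"rotation":[0,0,0]},{"gripper":0,"offset":[0,0,-1.5],"rotation":[0,0,0]},{"gripper":0,"offset":[0,0,-10],"rotation":[0,0,0]},{"gripper":0,"offset":[0,0,-30],"rotation":[0,0,0]},{"gripper":0,"offset":[0,0,-60],"rotation":[0,0,0]},{"gripper":0,"offset":[0,0,-80],"rotation":[0,0,0]}]' 80
python3 - <<'E'
from h import *
o=ctrl.get_obs();print(o['tool_pos'],o['contact_force'])
d=cam('wrist','w5.png')
X=np.array([np.cos(YAW),np.sin(YAW),0])
F=lambda p:(2*(proj(d,p)-[120,100])).round(0)
H=A+X*-.0+[0,0,.05]
print('headtop',F(H),'ringend',F(A-X*.052+[0,0,.022]))
print([bore(0,h,dx=x) for x,h in((-55,80),(-55,28),(-50,-17))])
i=cv2.imread('pics/w5.png'); cv2.imwrite('pics/w5c.png',cv2.resize(i[100:400,120:520],None,fx=2,fy=2,interpolation=cv2.INTER_CUBIC))
E
```

```text
t: 17.6
tool_pos: [0.5354, -0.0638, 0.1979]
tool_rot: [0.459, 3.104, -0.001]
contact_force: [0.8, -0.2, 0.2]
opening: 0.0424
grip_force: 0.0
[ 0.53538745 -0.06384582  0.19792473] [ 0.75946198 -0.24761788  0.18035901]
headtop [389. 328.] ringend [389. 117.]
[([57.9, -0.3, 35.2], [0.0, 0.008, -0.002]), ([58.3, -0.3, 87.2], [0.0, 0.008, -0.002]), ([53.7, -0.3, 132.2], [0.0, 0.008, -0.002])]
```

View pics/w5c.png

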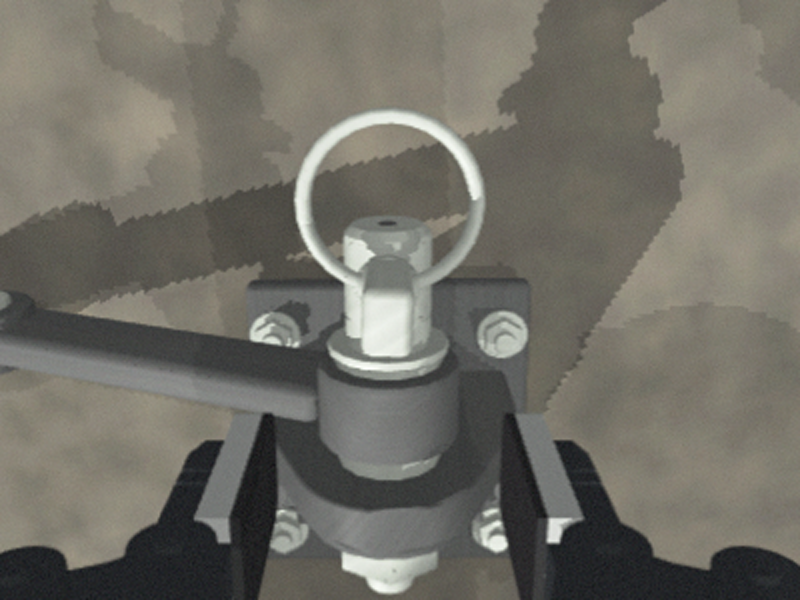

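The pin stands seated and upright, its head top at crop (388,330), where predicted. The ring is open with its end at (390,117). I shut the fingers and go over the ring end.

```bash
python3 -m handwheel '[{"gripper":1,"offset":[20,0,0],"rotation":[0,0,0]},{"gripper":1,"offset":[40,0,0],"rotation":[0,0,0]},{"gripper":1,"offset":[56,0,0],"rotation":[0,0,0]},{"gripper":1,"offset":[56,0,20],"rotation":[0,0,0]},{"gripper":1,"offset":[56,0,50],"rotation":[0,0,0]},{"gripper":1,"offset":[56,0,70],"rotation":[0,0,0]},{"gripper":1,"offset":[56,0,80],"rotation":[0,0,0]},{"gripper":1,"offset":[56,0,80],"rotation":[0,0,0]}]' 40
python3 - <<'E'
from h import *
o=ctrl.get_obs();print(o['tool_pos'],o['contact_force'],o['opening'])
print([bore(0,h,dx=x)[0] for x,h in((-55,24),(-54,10),(-52,0),(-50,-10),(-49,-18))])
E
```

```text
t: 18.65
tool_pos: [0.4803, -0.0473, 0.1133]
tool_rot: [-0.459, -3.106, -0.0]
contact_force: [-0.4, -0.4, -0.4]
opening: 0.0003
grip_force: 0.0
[ 0.48027483 -0.04730954  0.11328203] [-0.40953299 -0.42195782 -0.39663223] 0.00025851903086733513
[[-1.2, -0.1, 4.3], [-2.3, -0.1, 18.3], [-4.3, -0.1, 28.3], [-6.3, -0.1, 38.3], [-7.3, -0.1, 46.3]]
```

```bash
python3 -m handwheel '[{"gripper":1,"offset":[-0.5,0,4],"rotation":[0,0,0]},{"gripper":1,"offset":[-1,0,10],"rotation":[0,0,0]},{"gripper":1,"offset":[-2,0,16],"rotation":[0,0,0]},{"gripper":1,"offset":[-3,0,22],"rotation":[0,0,0]},{"gripper":1,"offset":[-4,0,28],"rotation":[0,0,0]},{"gripper":1,"offset":[-5,0,34],"rotation":[0,0,0]},{"gripper":1,"offset":[-6,0,39],"rotation":[0,0,0]},{"gripper":1,"offset":[-6.5,0,43],"rotation":[0,0,0]}]' 40
python3 - <<'E'
from h import *
o=ctrl.get_obs();print(o['tool_pos'],tool(o['contact_force'])/1000)
cam('scene','s6.png');cam('side','d6.png')
E
```

```text
t: 19.65
tool_pos: [0.4858, -0.049, 0.0701]
tool_rot: [-0.459, -3.105, -0.0]
contact_force: [-0.5, 0.5, 0.3]
opening: 0.0005
grip_force: 0.0
[ 0.48575223 -0.04896966  0.07011404] [ 0.60464521  0.37190293 -0.25550178]
```

No contact left, so the ring should have snapped. I retreat away from the stub and up, then check.

```bash
python3 -m handwheel '[{"gripper":1,"offset":[8,0,0],"rotation":[0,0,0]},{"gripper":1,"offset":[15,0,-20],"rotation":[0,0,0]},{"gripper":1,"offset":[15,0,-60],"rotation":[0,0,0]},{"gripper":1,"offset":[10,0,-110],"rotation":[0,0,0]},{"gripper":1,"offset":[0,0,-150],"rotation":[0,0,0]},{"gripper":1,"offset":[-40,30,-150],"rotation":[0,0,0]},{"gripper":1,"offset":[-60,80,-150],"rotation":[0,0,0]},{"gripper":1,"offset":[-60,130,-150],"rotation":[0,0,0]}]' 40
python3 - <<'E'
from h import *
s=cam('scene')['image'][:,:,::-1];d=cam('side')['image'][:,:,::-1]
def c(i,u,v): return cv2.resize(i[v:v+100,u:u+100],None,fx=4,fy=4,interpolation=cv2.INTER_CUBIC)
cv2.imwrite('pics/fin.png',np.hstack([c(s,315,165),c(d,350,230)]))
E
```

```text
t: 20.75
tool_pos: [0.5828, 0.0586, 0.2215]
tool_rot: [-0.462, -3.107, 0.0]
contact_force: [-0.9, -0.3, 0.1]
opening: -0.0003
grip_force: 0.0
```

View pics/fin.png

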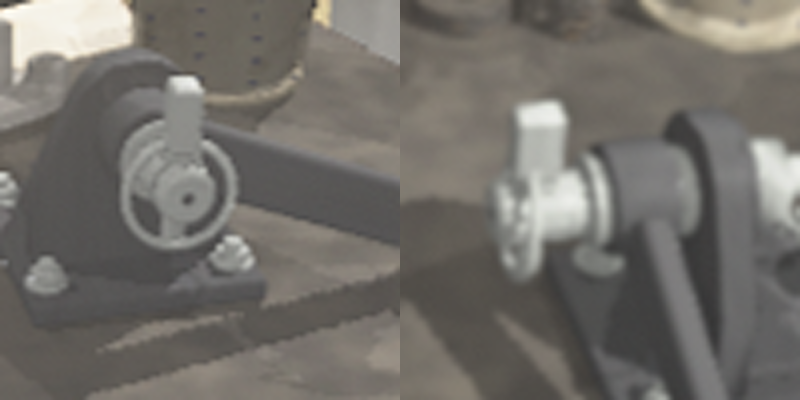

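The final picture shows the pin upright and seated through the stub. The ring hangs down round the stub's end, with its bottom at left crop (178,243) against the pin's tip; in the side view the ring end at (520,272) is about 8 mm ahead of the pin axis, as it should be when shut. Handing in.

```bash
python3 -c "
from station import ctrl
print(ctrl.finish_job())"
```

```text
the job is handed in; nothing more can be done
None
```

Job handed in at about 21 s: the linchpin is seated upright through the stub, and the final pictures show the ring snapped down around the stub's end against the pin's tip, with the gripper clear and the bystanders never touched.

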